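# Switch on the lamp over the mug

## Robot

A 6-joint arm with a two-finger parallel gripper is mounted at the origin on the work surface; the furniture and walls round the work are solid. World frame = base frame: x ahead of the robot, y to its left, z up, the work surface at z = 0. Lengths are in m, angles in rad, forces in N, time in s.
With the tool pointing down it reaches from about 0.4 to 0.925 m from the base axis. Payload 12.5 kg.
Tool frame: the origin (TCP) lies midway between the tips of the shut fingers; the grasp point (between the pads) lies 19 mm behind it; z points along the fingers, y is the direction in which the jaws open and shut (so a half turn about z gives the same grasp; the last joint's range is limited). The gripper opens to 95 mm and grips with 3 to 60 N. Pads are 20 mm wide; open, the fingers measure 119 mm over their backs; the gripper's body (75 mm by 180 mm) begins 59 mm behind the grasp point.
Start: joints at [-1.295, 0.491, 1.559, -0, 1.092, -0.106], TCP at [0.233, -0.58, 0.215] pointing down, gripper open.
Joint ranges: [-3.1, 3.1], [-0.84, 2.19], [0.05, 2.79], [-1.13, 4.28], [0.06, 2.93], [-2.69, 2.69]. Speed limits (rad/s): [2.22, 2.22, 2.79, 3.14, 3.14, 3.14].

## Interface

Orientations are given as a rotation vector (axis times angle).
In Python, from station import arm gives the robot as it stands.
- The arm moves only by the tool servo_tool, never from a script. Its argument "plan" is a list of rows, each an object with "linear": the shift along the tool's x, y, z normalised to -1 to 1, where 1 is 0.1 m, a list of three; "twist": the turn, a rotation vector about the tool's x, y, z normalised to -1 to 1, where 1 is 2 pi rad, a list of three. A call has 1 to 12 rows; each row is the pose to reach, as a shift and turn from the pose measured when the call began, along the tool's axes at that moment, turning the shorter way round; what a row does not reach only later rows make up. A row lasts 1/8 s, in which the tool goes at most 62.5 mm and 10.7 degrees, less where a joint would pass 70% of its speed; a pose out of reach is approached as far as the arm can. A call with a number of a shift or a turn outside -1 to 1 is refused whole. A call with a gripper value outside its range is refused whole. "grip" is the opening, from 0 (shut) to 1 (fully open), set as the call begins (left out, the last holds). The fingers move at their own pace and stop on an object; "force" is the grip in N (left out, the last holds). Time passes only in rows, so rows that repeat a pose let the fingers close. It gives the time, the measured TCP pose, the force and the opening at its end, in the units of the state.
- arm.sense(): the state, without advancing time (a new reading comes with each control period).
- arm.camera(name): name is "side" or "top" or "wrist"; returns a dict with "img" (384x512x3 uint8, blue, green, red), "camera_matrix" (3x3 intrinsics, pixels), "k1" (the pictures are not rectified: a ray, as slopes to the right and down, at radius r is drawn at 1 + k1 r^2 times it, then the intrinsics apply), "rvec" (rotation vector, rad) and "tvec" (3), from world to camera coordinates, as OpenCV has them; the wrist camera has in their place "tool_from_camera" (4x4, takes a point from camera to tool coordinates, whose origin is the TCP and whose axes are the flange's). Camera axes: x right, y down, z forward; pixel columns grow to the right and rows downward; lengths in m; the calibration is good to about 2 mm. A picture is of the moment at which its call begins: read the wrist's pose just before it. There is no depth.
- arm.sign_off(): hands the job in, once; it reports no verdict.
The state is a dict: "clock": time; "joints": joint angles; "qd": joint speeds; "tau": joint torques, N m; "tool_pos": TCP position; "ee_rot": TCP orientation; "contact_force": force on the tool from outside, world axes, zero at the start; "ft_torque": the same for the moment, N m; "gripper_width": finger opening in m.
Only numpy, scipy, OpenCV 4.12 (cv2) and the standard library are available. Lean on these libraries where they do the work, as an engineer would, in place of code of your own. Each camera call takes 0.05 s, during which the arm holds its last target.

## Task

Two small bench lamps stand on the table, one over a mug and one over an egg cup. Switch on the lamp over the mug: reach under the front lip of its hood and push the switch bar there fully up from below, so that it stays up when you let go. Leave the other lamp's switch down, and do not shift the mug.

Things in the scene. Friction and masses are not known exactly. Their poses are not given: they have to be found in the camera images.
- mug_lamp_bar (a joint): switch bar under the hood of the lamp over the mug; slides straight up. In m: 0 = down (off), 0.010 = fully up at a hard stop (on). Needs about 2 N, no spring, stays where left; starts at most 2 mm up. The lamp is fixed to the table: base 100 x 130 x 14 mm, column at the back, flat grey hood 130 mm wide and 105 mm deep, top 302 mm above the table, bar near its front. The two lamps are alike.
- mug_lamp_press (a point): lowest point of that bar at mid length, moving with it; 239 mm above the table when down. The bar: level black rod 12 mm thick, 56 mm long along the point's y. x: level, to the lamp's back, away from the robot; z up. The hood's front edge is 25 mm in front of it (-x): a lip 17 mm deep, underside at 284 mm; behind, the hood's underside is at 265 mm. Closed fingers tilted 40 to 45 degrees fit.
- cup_lamp_bar (a joint): the same switch bar on the other lamp, which stands over a small pale egg cup; same values. It starts at most 2 mm up and must stay down.
- bisque_mug: pale unglazed half-painted mug, 77 x 104 x 79 mm with its handle, upright on the base of the lamp to be switched on, under the hood; rim 93 mm above the table. Origin: centre of its underside, z up. Between the rim and the bar there is free air, also in front of the lamp.

How it is judged:
By the outcome, as a careful person would: the job done as asked, in the order asked, and still so for the second after the job is handed in, with the robot touching nothing.
It also fails if it takes over 29 s, if anything falls off the work surface, if the arm or the gripper's body presses on something with over 40 N, if the wrist force passes 120 N, or if a joint passes its speed limit or range.

## Working session

There is one attempt and no reset: what is moved stays moved. The work goes in short steps, Python scripts to look and compute and a tool call to move; the robot and the scene stay as the last step left them, time stands still between calls to the robot, and variables do not carry over. Pictures are saved under pics/ and viewed, and the job is handed in when it is done.

Besides the shell and the picture viewer there is one more tool, called after "Request:" by a JSON object that holds its "name" and its "arguments". servo_tool: Moves the arm, as the interface text tells. Scaled input: -1 to 1 covers 0.1 m each way for a shift and 2 pi rad each way for a turn. Its arguments: {"type":"object","properties":{"plan":{"type":"array","items":{"type":"object","properties":{"linear":{"type":"array","items":{"type":"number","minimum":-1,"maximum":1}},"twist":{"type":"array","items":{"type":"number","minimum":-1,"maximum":1}}}}},"grip":{"type":"number"},"force":{"type":"number"}},"required":["plan"]}

```bash
mkdir -p pics
python3 - <<'E'
from station import arm
import cv2,numpy as np
s=arm.sense();print(s)
for n in ["side","top","wrist"]:
    c=arm.camera(n);cv2.imwrite(f"pics/{n}0.png",c["img"])
    for k in c:
        if k!="img":print(n,k,np.array(c[k]).round(4).tolist())
    np.savez(f"{n}0.npz",**c)
E
```

```text
{'clock': 0.0, 'joints': array([-1.29456970e+00,  4.91538614e-01,  1.55947029e+00, -2.50591061e-05,
        1.09169050e+00, -1.05602249e-01]), 'qd': array([ 0.00066167, -0.00047499,  0.00026691, -0.00030387, -0.00019466,
        0.00088542]), 'tau': array([ 3.06036409e-04, -6.12645864e+01, -2.58185560e+01,  6.92978385e-02,
        4.82050446e-02, -7.81303606e-05]), 'tool_pos': array([ 0.23283121, -0.57974016,  0.21406759]), 'ee_rot': array([-3.08342918e+00, -5.95947494e-01,  1.82862343e-04]), 'contact_force': array([-1.2172905 ,  0.44225435, -0.25377954]), 'ft_torque': array([ 0.00130834, -0.06338182, -0.01277858]), 'gripper_width': 0.09520712245876485}
side camera_matrix [[478.6108, 0.0, 256.1465], [0.0, 478.6108, 190.2345], [0.0, 0.0, 1.0]]
side k1 -0.1396
side rvec [-0.0335, 2.784, -1.4281]
side tvec [0.6142, 0.1849, 0.9283]
top camera_matrix [[431.9282, 0.0, 252.8274], [0.0, 431.9282, 194.8709], [0.0, 0.0, 1.0]]
top k1 -0.1685
top rvec [2.274, -1.8789, 0.2266]
top tvec [-0.1607, 0.594, 0.8687]
wrist camera_matrix [[331.3837, 0.0, 260.5852], [0.0, 331.3837, 192.3336], [0.0, 0.0, 1.0]]
wrist k1 -0.0534
wrist tool_from_camera [[0.0006, -0.9616, -0.2745, 0.0773], [1.0, 0.0004, 0.0007, 0.0003], [-0.0006, -0.2745, 0.9616, -0.1703], [0.0, 0.0, 0.0, 1.0]]
```

View pics/side0.png

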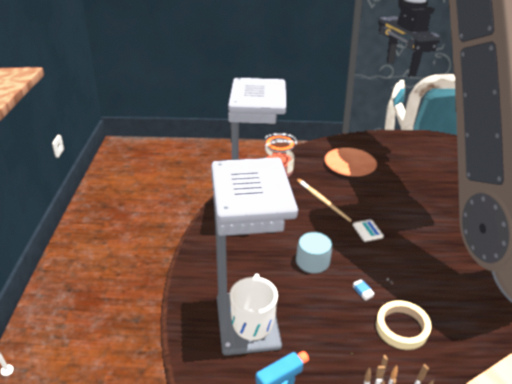

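View pics/top0.png

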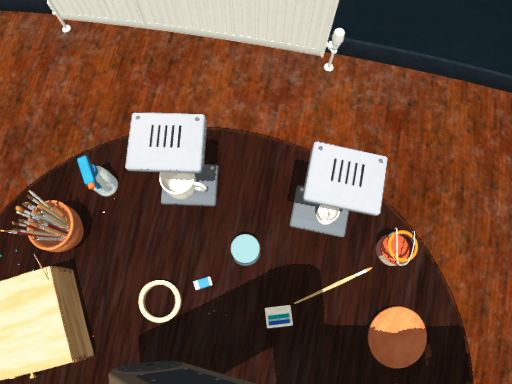

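View pics/wrist0.png

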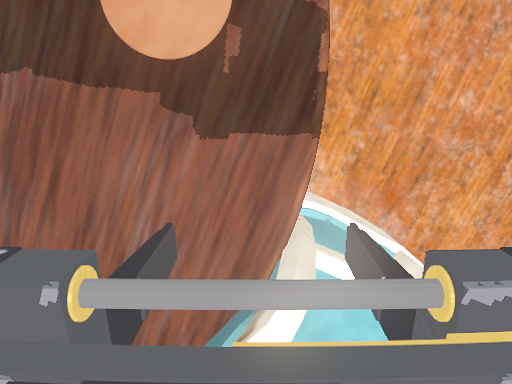

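The top view shows the mug lamp on the left: hood about (127–206, 113–173), mug at (182,187). The egg-cup lamp is on the right, with its hood at about (345,178). In the side view the mug lamp is the nearer one, with its hood at (255,188) and the mug at (253,308). Next I'll measure the hood top.

```bash
cat > h.py <<'E'
import numpy as np,cv2
from scipy.spatial.transform import Rotation as R
def dist(c): return np.array([float(c["k1"]),0,0,0,0])
def rays(c,px):
    u=cv2.undistortPoints(np.array(px,float).reshape(-1,1,2),c["camera_matrix"],dist(c)).reshape(-1,2)
    d=np.c_[u,np.ones(len(u))]
    Rm=cv2.Rodrigues(np.array(c["rvec"],float))[0]
    return -Rm.T@np.array(c["tvec"],float).ravel(), d@Rm
def plane(c,px,z):
    o,d=rays(c,px); t=(z-o[2])/d[:,2]; return o+d*t[:,None]
def proj(c,P):
    return cv2.projectPoints(np.array(P,float).reshape(-1,1,3),np.array(c["rvec"],float),np.array(c["tvec"],float),c["camera_matrix"],dist(c))[0].reshape(-1,2)
E
python3 - <<'E'
from h import *
for n in ["top","side"]:
    c=dict(np.load(n+"0.npz")); im=c["img"]; hsv=cv2.cvtColor(im,cv2.COLOR_BGR2HSV)
    print(n,"cam at",rays(c,[[0,0]])[0].round(3))
    pts=[(150,135),(320,160)] if n=="top" else [(240,205),(280,205),(275,87)]
    for p in pts: print(p, im[p[1],p[0]])
    m=((hsv[...,1]<40)&(hsv[...,2]>(180))).astype(np.uint8)
    m=cv2.morphologyEx(m,cv2.MORPH_CLOSE,np.ones((9,9)))
    for ct in cv2.findContours(m,cv2.RETR_EXTERNAL,cv2.CHAIN_APPROX_NONE)[0]:
        if cv2.contourArea(ct)<1200: continue
        P=plane(c,ct.reshape(-1,2),0.302)[:,:2].astype(np.float32)
        r=cv2.minAreaRect(P*1000); print(cv2.boundingRect(ct),np.round(r[0],1),np.round(r[1],1),r[2]); print(cv2.boxPoints(r).round(0).tolist())
E
python3 -c "
import cv2
a=cv2.imread('pics/top0.png')[100:220,110:230];cv2.imwrite('pics/topc.png',cv2.resize(a,None,fx=5,fy=5,interpolation=2))
a=cv2.imread('pics/side0.png')[150:360,200:310];cv2.imwrite('pics/sidec.png',cv2.resize(a,None,fx=2.8,fy=2.8,interpolation=2))"
```

```text
top cam at [ 0.395 -0.087  0.985]
(150, 135) [191 184 180]
(320, 160) [247 245 242]
(139, 280, 41, 42) [364.1  56.1] [63.6 63.6] 12.324570655822754
[[326.0, 80.0], [340.0, 18.0], [402.0, 32.0], [388.0, 94.0]]
(304, 142, 83, 83) [ 600.1 -201.7] [127.5 137.2] 88.68328094482422
[[530.0, -264.0], [667.0, -267.0], [670.0, -140.0], [533.0, -136.0]]
(125, 113, 82, 86) [600.2  99.7] [150.6 138.9] 9.957184791564941
[[514.0, 155.0], [538.0, 18.0], [686.0, 44.0], [662.0, 181.0]]
(47, 0, 298, 71) [846.4 126.3] [157.2 589.1] 8.913333892822266
[[723.0, 405.0], [814.0, -177.0], [970.0, -153.0], [878.0, 429.0]]
side cam at [0.62  0.654 0.679]
(240, 205) [255 254 254]
(280, 205) [254 254 253]
(275, 87) [255 254 254]
(378, 301, 53, 42) [467.8 348. ] [52.4 53.4] 89.47835540771484
[[441.0, 322.0], [494.0, 322.0], [495.0, 374.0], [441.0, 374.0]]
(230, 273, 51, 76) [618.  333.5] [49.3 97.9] 3.172808885574341
[[591.0, 381.0], [596.0, 283.0], [645.0, 286.0], [640.0, 384.0]]
(212, 133, 86, 94) [623.8  86.9] [242.1 123.4] 87.28463745117188
[[556.0, -31.0], [680.0, -37.0], [691.0, 205.0], [568.0, 211.0]]
(229, 78, 57, 32) [ 619.7 -189.9] [141.2 104. ] 88.63429260253906
[[566.0, -259.0], [670.0, -262.0], [673.0, -121.0], [569.0, -118.0]]
(385, 74, 70, 56) [ 313.4 -206.4] [339.3 102.5] 53.49688720703125
[[171.0, -312.0], [254.0, -373.0], [455.0, -101.0], [373.0, -40.0]]
```

View pics/topc.png

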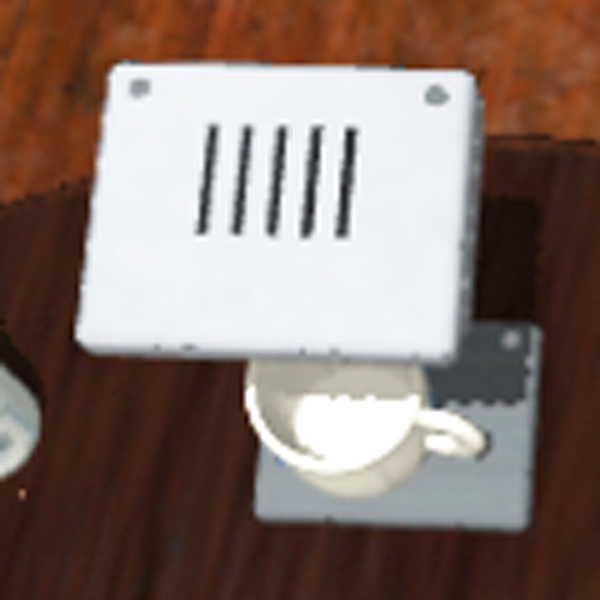

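View pics/sidec.png

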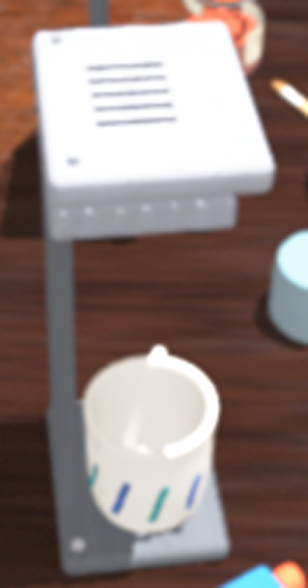

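Run:
```python
from h import *
def go(n,px,off,s):
    c=dict(np.load(n+"0.npz")); p=np.array(px,float)/s+off-0.5+0.5/s
    P=plane(c,p,.302); print(n,(P*1000).round(1).tolist()); 
    q=P[:,:2]*1000; print([np.linalg.norm(q[i]-q[(i+1)%4]).round(1) for i in range(4)],q.mean(0).round(1))
    for i in range(4): d=q[(i+1)%4]-q[i]; print(np.degrees(np.arctan2(d[1],d[0])).round(1),end=' ')
    print()
go("top",[(112,64),(475,70),(456,358),(77,348)],(110,100),5)   # BL BR FR FL
go("side",[(50,188),(34,28),(236,22),(273,172)],(200,150),2.8)
```

```text
top [[664.0, 178.5, 302.0], [684.1, 52.4, 302.0], [581.8, 36.0, 302.0], [561.5, 162.8, 302.0]]
[np.float64(127.6), np.float64(103.6), np.float64(128.4), np.float64(103.6)] [622.8 107.4]
-80.9 -170.9 99.1 8.7 
side [[666.5, 188.7, 302.0], [685.5, 55.0, 302.0], [578.4, 44.0, 302.0], [565.9, 173.1, 302.0]]
[np.float64(135.1), np.float64(107.6), np.float64(129.7), np.float64(101.8)] [624.1 115.2]
-81.9 -174.1 95.5 8.8
```

```bash
cat >> h.py <<'E'
YAW=np.radians(9.1)
F=np.array([np.cos(YAW),np.sin(YAW),0]);L=np.array([-np.sin(YAW),np.cos(YAW),0]);U=np.array([0,0,1.])
PR=np.array([.596,.105,.239])
def under(deg): # tool pointing forward and deg below horizontal, camera on underside
    a=np.radians(deg); z=np.cos(a)*F-np.sin(a)*U; x=-np.sin(a)*F-np.cos(a)*U
    return np.c_[x,np.cross(z,x),z]
def lam(f,l,z): return np.r_[(PR+f*F+l*L)[:2],z]
def step(pos,Rm=None,frac=None):
    from station import arm
    s=arm.sense(); R0=R.from_rotvec(s["ee_rot"]).as_matrix(); p0=s["tool_pos"]
    d=R0.T@(np.array(pos)-p0)/.1
    k=max(1,np.abs(d).max()); 
    rv=np.zeros(3) if Rm is None else R.from_matrix(R0.T@Rm).as_rotvec()
    print("clock",round(s["clock"],2),"pos",p0.round(4),"j",s["joints"].round(3),"F",s["contact_force"].round(1),"g",round(s["gripper_width"],3))
    print("lin",(d/k).round(3),"of",round(k,2),"| twist",(rv/2/np.pi).round(4),"deg",np.degrees(np.linalg.norm(rv)).round(1), "| /k",(rv/2/np.pi/k).round(4))
    return s
E
python3 - <<'E'
from h import *
step(lam(-.16,0,.42),under(88))
E
```

```text
clock 0.15 pos [ 0.2328 -0.5798  0.2142] j [-1.295  0.491  1.559 -0.     1.092 -0.106] F [-0.2 -0.2  0.3] g 0.095
lin [ 0.814 -1.    -0.383] of 5.36 | twist [-0.0081 -0.0011 -0.4644] deg 167.2 | /k [-0.0015 -0.0002 -0.0867]
```

Request:
{"name": "servo_tool", "arguments": {"plan": [{"linear":[0,0,-0.6],"twist":[0,0,-0.03]},{"linear":[0.1,-0.2,-1],"twist":[0,0,-0.06]},{"linear":[0.3,-0.6,-1],"twist":[0,0,-0.09]},{"linear":[0.6,-1,-1],"twist":[0,0,-0.12]}], "grip": 0, "force": 20}}

```text
clock: 0.65
tool_pos: [0.251, -0.4636, 0.3143]
ee_rot: [-2.647, -1.691, -0.0]
contact_force: [0.3, 0.5, 0.2]
gripper_width: 0.0605
```

```bash
python3 -c "
from h import *
step(lam(-.16,0,.42),under(88))"
```

```text
clock 0.65 pos [ 0.251  -0.4636  0.3143] j [-1.2    0.259  1.652  0.     1.231 -0.766] F [0.3 0.5 0.2] g 0.061
lin [ 1.    -0.103 -0.184] of 5.72 | twist [-0.006  -0.0033 -0.3443] deg 124.0 | /k [-0.001  -0.0006 -0.0602]
```

Request:
{"name": "servo_tool", "arguments": {"plan": [{"linear":[0.5,-0.05,-0.15],"twist":[0,0,-0.03]},{"linear":[1,-0.1,-0.3],"twist":[0,0,-0.06]}]}}

```text
clock: 0.9
tool_pos: [0.2841, -0.367, 0.3446]
ee_rot: [-2.285, -2.155, -0.001]
contact_force: [1.3, -1.1, 0.3]
gripper_width: 0.0407
```

```bash
python3 -c "
from h import *
step(lam(-.16,0,.42),under(88))"
```

```text
clock 0.9 pos [ 0.2841 -0.367   0.3446] j [-1.055  0.136  1.733  0.     1.274 -0.996] F [ 1.3 -1.1  0.3] g 0.041
lin [ 1.     0.28  -0.165] of 4.55 | twist [-0.0049 -0.0042 -0.2845] deg 102.5 | /k [-0.0011 -0.0009 -0.0625]
```

Request:
{"name": "servo_tool", "arguments": {"plan": [{"linear":[0.5,0.14,-0.1],"twist":[0,0,-0.03]},{"linear":[1,0.28,-0.2],"twist":[0,0,-0.06]}]}}

```text
clock: 1.15
tool_pos: [0.318, -0.2671, 0.365]
ee_rot: [-1.843, -2.544, -0.001]
contact_force: [0.7, -1.0, -0.3]
gripper_width: 0.0205
```

```bash
python3 -c "
from h import *
step(lam(-.16,0,.42),under(88))"
```

```text
clock 1.15 pos [ 0.318  -0.2671  0.365 ] j [-8.580e-01  4.000e-02  1.787e+00  1.000e-03  1.315e+00 -1.175e+00] F [ 0.7 -1.  -0.3] g 0.021
lin [ 1.     0.76  -0.187] of 2.92 | twist [-0.0038 -0.0047 -0.2248] deg 81.0 | /k [-0.0013 -0.0016 -0.0769]
```

Request:
{"name": "servo_tool", "arguments": {"plan": [{"linear":[0.5,0.38,-0.09],"twist":[0,0,-0.03]},{"linear":[1,0.76,-0.18],"twist":[0,0,-0.06]},{"linear":[1,0.76,-0.18],"twist":[0,0,-0.08]}]}}

```text
clock: 1.52
tool_pos: [0.3598, -0.1451, 0.3839]
ee_rot: [1.137, 2.928, 0.002]
contact_force: [-0.2, -0.5, -0.6]
gripper_width: 0.0003
```

```bash
python3 -c "
from h import *
step(lam(-.16,0,.42),under(88))
from scipy.optimize import least_squares
J=np.array([[.4915,1.5595,1.0917],[.259,1.652,1.231],[.136,1.733,1.274],[.04,1.787,1.315]])
P=np.array([[.2328,-.5797,.2141],[.251,-.4636,.3143],[.2841,-.367,.3446],[.318,-.2671,.365]])
from station import arm
s=arm.sense(); J=np.r_[J,[s['joints'][[1,2,4]]]];P=np.r_[P,[s['tool_pos']]]
r=np.hypot(P[:,0],P[:,1]);z=P[:,2]
a,b,c=J[:,0],J[:,0]+J[:,1],J.sum(1)
A=np.r_[np.c_[np.ones(5),0*a,np.sin(a),np.sin(b),np.cos(b)],np.c_[0*a,np.ones(5),np.cos(a),np.cos(b),-np.sin(b)]]
x,res,rk,sv=np.linalg.lstsq(A,np.r_[r,z],rcond=None);print(x.round(3),res,rk,sv,(A@x-np.r_[r,z]).round(4))
"
```

```text
clock 1.52 pos [ 0.3598 -0.1451  0.3839] j [-5.550e-01 -1.900e-02  1.799e+00  1.000e-03  1.360e+00 -1.385e+00] F [-0.2 -0.5 -0.6] g 0.0
lin [ 0.43   1.    -0.164] of 2.19 | twist [-0.0023 -0.005  -0.1432] deg 51.6 | /k [-0.0011 -0.0023 -0.0654]
[ 0.004 -0.07   0.582  0.413  0.043] [6.92932614e-07] 5 [3.86237335 3.15889903 0.28587103 0.14614009 0.01870478] [-0.0002  0.0002  0.0004  0.0001 -0.0004  0.0001 -0.     -0.0004  0.0003
  0.    ]
```

Request:
{"name": "servo_tool", "arguments": {"plan": [{"linear":[0.22,0.5,-0.1],"twist":[0,0,-0.03]},{"linear":[0.43,1,-0.2],"twist":[0,0,-0.06]},{"linear":[0.43,1,-0.2],"twist":[0,0,-0.09]}]}}

```text
clock: 1.9
tool_pos: [0.3961, -0.0394, 0.4045]
ee_rot: [0.278, 3.127, 0.002]
contact_force: [-0.9, -0.4, -0.8]
gripper_width: 0.0005
```

```bash
python3 -c "
from h import *
step(lam(-.12,0,.42),under(65))"
```

```text
clock 1.9 pos [ 0.3961 -0.0394  0.4045] j [-2.670e-01 -1.200e-02  1.741e+00  1.000e-03  1.411e+00 -1.660e+00] F [-0.9 -0.4 -0.8] g 0.001
lin [-0.421  1.    -0.11 ] of 1.38 | twist [-0.0116 -0.0684 -0.0527] deg 31.4 | /k [-0.0084 -0.0496 -0.0382]
```

Request:
{"name": "servo_tool", "arguments": {"plan": [{"linear":[-0.2,0.5,-0.05],"twist":[-0.004,-0.022,-0.018]},{"linear":[-0.4,1,-0.1],"twist":[-0.008,-0.045,-0.035]},{"linear":[-0.5,1,-0.1],"twist":[-0.012,-0.068,-0.053]},{"linear":[-0.5,1,-0.1],"twist":[-0.012,-0.068,-0.053]}]}}

```text
clock: 2.4
tool_pos: [0.4618, 0.0503, 0.4144]
ee_rot: [-0.217, 2.701, 0.052]
contact_force: [0.4, -0.5, 0.1]
gripper_width: 0.0004
```

```bash
python3 -c "
from h import *
s=step(lam(-.1,0,.40),under(65))
R0=R.from_rotvec(s['ee_rot']).as_matrix();print(R0.round(3))
from scipy.optimize import least_squares
J=np.array([[.4915,1.5595,1.0917],[.259,1.652,1.231],[.136,1.733,1.274],[.04,1.787,1.315],[-.019,1.799,1.36],[-.012,1.741,1.411],s['joints'][[1,2,4]]])
P=np.array([[.2328,-.5797,.2141],[.251,-.4636,.3143],[.2841,-.367,.3446],[.318,-.2671,.365],[.3598,-.1451,.3839],[.3961,-.0394,.4045],s['tool_pos']])
r=np.hypot(P[:,0],P[:,1]);z=P[:,2]
a,b,c=J[:,0],J[:,0]+J[:,1],J.sum(1);n=len(a);o=np.ones(n)
A=np.r_[np.c_[o,0*a,np.sin(a),np.sin(b),np.cos(b),np.sin(c)],np.c_[0*a,o,np.cos(a),np.cos(b),-np.sin(b),np.cos(c)]]
x,res,rk,sv=np.linalg.lstsq(A,np.r_[r,z],rcond=None);print(x.round(3),res,rk,sv,(A@x-np.r_[r,z]).round(4))
"
```

```text
clock 2.4 pos [0.4618 0.0503 0.4144] j [-0.1   -0.087  1.848  0.135  0.965 -1.884] F [ 0.4 -0.5  0.1] g 0.0
lin [-0.314  0.326  0.305] of 1 | twist [ 0.0006 -0.0005  0.0001] deg 0.3 | /k [ 0.0006 -0.0005  0.0001]
[[-0.896 -0.16   0.414]
 [-0.144  0.987  0.07 ]
 [-0.42   0.003 -0.908]]
[0.003 0.213 0.583 0.414 0.043 0.284] [1.08236862e-06] 6 [5.26068978 3.75071935 0.37023837 0.28694167 0.18947209 0.04399681] [-0.0002  0.0003  0.     -0.0001 -0.0001 -0.0001  0.0001  0.      0.
 -0.0003  0.0004  0.0004  0.0002 -0.0007]
```

```bash
python3 -c "
import numpy as np
x=[0.003,.213,.583,.414,.043,.284]
def ik(r,z,tilt):
    c=np.radians(90+tilt); rw=r-x[0]-x[5]*np.sin(c); zw=z-x[1]-x[5]*np.cos(c)
    e=np.hypot(.414,.043);D=np.hypot(rw,zw);g=np.arctan2(rw,zw)
    j2=g-np.arccos((x[2]**2+D*D-e*e)/(2*x[2]*D)); be=j2+np.pi-np.arccos((x[2]**2+e*e-D*D)/(2*x[2]*e)); b=be-np.arctan2(.043,.414)
    return [round(v,3) for v in (j2,b-j2,c-b)]
for t in (35,40,42,45,50,55):
  print(t,[ik(r,z,t) for r,z in ((.61,.225),(.61,.24),(.56,.225),(.52,.2))])
for t in (-30,-40,-45): print(t,[ik(r,z,t) for r,z in ((.61,.235),(.61,.25),(.5,.2))])
"
```

```text
35 [[np.float64(0.339), np.float64(2.25), np.float64(-0.407)], [np.float64(0.307), np.float64(2.235), np.float64(-0.36)], [np.float64(0.286), np.float64(2.358), np.float64(-0.463)], [np.float64(0.319), np.float64(2.473), np.float64(-0.61)]]
40 [[np.float64(0.314), np.float64(2.197), np.float64(-0.243)], [np.float64(0.285), np.float64(2.181), np.float64(-0.197)], [np.float64(0.256), np.float64(2.303), np.float64(-0.29)], [np.float64(0.275), np.float64(2.417), np.float64(-0.423)]]
42 [[np.float64(0.307), np.float64(2.175), np.float64(-0.179)], [np.float64(0.279), np.float64(2.158), np.float64(-0.134)], [np.float64(0.247), np.float64(2.281), np.float64(-0.224)], [np.float64(0.261), np.float64(2.394), np.float64(-0.352)]]
45 [[np.float64(0.3), np.float64(2.141), np.float64(-0.085)], [np.float64(0.273), np.float64(2.124), np.float64(-0.041)], [np.float64(0.237), np.float64(2.246), np.float64(-0.127)], [np.float64(0.245), np.float64(2.36), np.float64(-0.249)]]
50 [[np.float64(0.294), np.float64(2.083), np.float64(0.067)], [np.float64(0.269), np.float64(2.065), np.float64(0.109)], [np.float
[... 203 characters left out ...]
(2.005), np.float64(0.253)], [np.float64(0.228), np.float64(2.128), np.float64(0.174)], [np.float64(0.221), np.float64(2.242), np.float64(0.068)]]
-30 [[np.float64(1.099), np.float64(2.329), np.float64(-2.381)], [np.float64(1.062), np.float64(2.34), np.float64(-2.355)], [np.float64(1.382), np.float64(2.539), np.float64(-2.874)]]
-40 [[np.float64(1.167), np.float64(2.231), np.float64(-2.526)], [np.float64(1.134), np.float64(2.244), np.float64(-2.505)], [np.float64(1.402), np.float64(2.425), np.float64(-2.954)]]
-45 [[np.float64(1.194), np.float64(2.177), np.float64(-2.585)], [np.float64(1.161), np.float64(2.191), np.float64(-2.567)], [np.float64(1.407), np.float64(2.366), np.float64(-2.987)]]
```

```bash
python3 -c "
from h import *
from station import arm
s=arm.sense();c=arm.camera('wrist');np.savez('w1.npz',pos=s['tool_pos'],rot=s['ee_rot'],**c);cv2.imwrite('pics/w1.png',c['img'])"
```

```text
(no output)
```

View pics/w1.png

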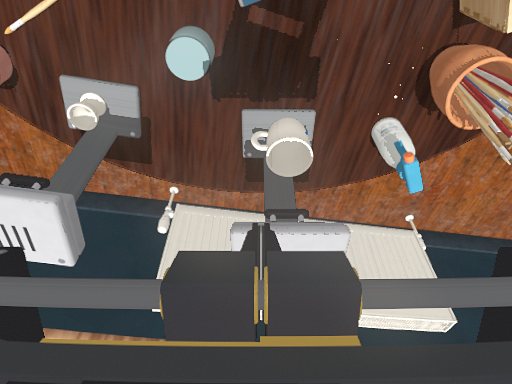

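```bash
python3 -c "
import cv2
a=cv2.imread('pics/w1.png')[190:270,215:365];cv2.imwrite('pics/w1c.png',cv2.resize(cv2.rotate(a,cv2.ROTATE_180),None,fx=5,fy=5,interpolation=2))"
```

```text
(no output)
```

View pics/w1c.png

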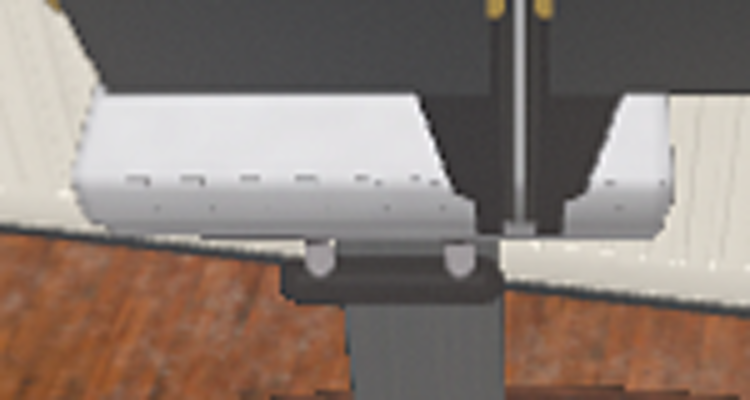

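```bash
cat >> h.py <<'E'
def wplane(f,px,z):
    c=np.load(f); T=c["tool_from_camera"]; R0=R.from_rotvec(c["rot"]).as_matrix()
    u=cv2.undistortPoints(np.array(px,float).reshape(-1,1,2),c["camera_matrix"],dist(c)).reshape(-1,2)
    d=np.c_[u,np.ones(len(u))]@(R0@T[:3,:3]).T; o=c["pos"]+R0@T[:3,3]
    z=np.broadcast_to(z,len(u)); return o+d*((z-o[2])/d[:,2])[:,None]
E
python3 - <<'E'
from h import *
px=lambda x,y:(364-(x-2)/5,269-(y-2)/5)
P=wplane("w1.npz",[px(282,303),px(502,303),px(392,303),px(85,236),px(663,237),px(76,182),px(672,182)],[.2395,.2395,.2395,.284,.284,.300,.300])
print((P*1000).round(1)); Q=P-PR; print((np.c_[Q@F,Q@L]*1000).round(1))
E
```

```text
[[591.7 131.1 239.5]
 [600.3  77.2 239.5]
 [596.  104.1 239.5]
 [564.2 163.4 284. ]
 [583.7  38.4 284. ]
 [564.3 162.1 300. ]
 [584.   37.5 300. ]]
[[ -0.1  26.4]
 [ -0.2 -28.1]
 [ -0.2  -0.9]
 [-22.2  62.7]
 [-22.6 -63.9]
 [-22.3  61.4]
 [-22.5 -64.8]]
```

The wrist view, which is upside down, shows the black bar at about (264–308, 209–214) under the hood's front. It puts the press point at (0.596, 0.104), matching the top view to 1 mm. Next I'll turn the tool half round so that j4 and j6 have room, then tilt it.

Request:
{"name": "servo_tool", "arguments": {"plan": [{"linear":[0,0,0],"twist":[0,0,0.029]},{"linear":[0,0,0],"twist":[0,0,0.058]},{"linear":[0,0,0],"twist":[0,0,0.087]},{"linear":[0,0,0],"twist":[0,0,0.116]},{"linear":[0,0,0],"twist":[0,0,0.145]},{"linear":[0,0,0],"twist":[0,0,0.174]},{"linear":[0,0,0],"twist":[0,0,0.203]},{"linear":[0,0,0],"twist":[0,0,0.232]},{"linear":[0,0,0],"twist":[0,0,0.261]},{"linear":[0,0,0],"twist":[0,0,0.29]}]}}

```text
clock: 3.7
tool_pos: [0.4624, 0.0491, 0.4148]
ee_rot: [2.129, 1.917, 0.525]
contact_force: [-0.2, 0.7, -0.9]
gripper_width: 0.0004
```

```bash
cat >> h.py <<'E'
def over(deg):
    M=under(deg).copy(); M[:,:2]*=-1; return M
E
python3 -c "
from h import *
step(lam(-.14,0,.36),over(60))"
```

```text
clock 3.7 pos [0.4624 0.0491 0.4148] j [-0.101 -0.084  1.844  0.132  0.972 -0.048] F [-0.2  0.7 -0.9] g 0.0
lin [ 0.27  -0.301  0.502] of 1 | twist [-0.0102  0.0127  0.2078] deg 75.0 | /k [-0.0102  0.0127  0.2078]
```

Request:
{"name": "servo_tool", "arguments": {"plan": [{"linear":[0.04,-0.05,0.08],"twist":[-0.001,0.002,0.03]},{"linear":[0.08,-0.1,0.16],"twist":[-0.003,0.004,0.06]},{"linear":[0.12,-0.15,0.24],"twist":[-0.004,0.005,0.09]},{"linear":[0.16,-0.2,0.32],"twist":[-0.006,0.007,0.12]},{"linear":[0.2,-0.25,0.4],"twist":[-0.007,0.009,0.15]},{"linear":[0.24,-0.28,0.46],"twist":[-0.009,0.011,0.18]},{"linear":[0.27,-0.3,0.5],"twist":[-0.01,0.013,0.208]},{"linear":[0.27,-0.3,0.5],"twist":[-0.01,0.013,0.208]}]}}

```text
clock: 4.7
tool_pos: [0.4579, 0.0826, 0.36]
ee_rot: [-2.985, -0.234, -0.795]
contact_force: [-0.5, -0.3, -0.1]
gripper_width: 0.0008
```

```bash
python3 -c "
from h import *
step(lam(-.12,0,.33),over(50))"
```

```text
clock 4.7 pos [0.4579 0.0826 0.36  ] j [-0.016 -0.078  2.011  0.138  0.699  1.316] F [-0.5 -0.3 -0.1] g 0.001
lin [ 0.023 -0.003  0.359] of 1 | twist [-0.0002  0.0282 -0.0005] deg 10.1 | /k [-0.0002  0.0282 -0.0005]
```

Request:
{"name": "servo_tool", "arguments": {"plan": [{"linear":[0.0,0,0.1],"twist":[0,0.01,0]},{"linear":[0.0,0,0.2],"twist":[0,0.02,0]},{"linear":[0.0,0,0.36],"twist":[0,0.03,0]},{"linear":[0.0,0,0.36],"twist":[0,0.042,0]},{"linear":[0.0,0,0.36],"twist":[0,0.042,0]}]}}

```text
clock: 5.32
tool_pos: [0.4754, 0.0853, 0.3283]
ee_rot: [-2.839, -0.225, -1.171]
contact_force: [0.4, 0.4, -0.3]
gripper_width: 0.0005
```

```bash
python3 -c "
from h import *
step(lam(-.099,0,.313),over(45))"
```

```text
clock 5.33 pos [0.4754 0.0853 0.3283] j [-0.04  -0.062  2.213  0.581  0.26   0.865] F [ 0.4  0.4 -0.3] g 0.001
lin [ 0.056 -0.003  0.272] of 1 | twist [-0.0003  0.0004 -0.0003] deg 0.2 | /k [-0.0003  0.0004 -0.0003]
```

```bash
python3 -c "
from h import *
step(lam(-.045,0,.259),over(45))"
```

```text
clock 5.33 pos [0.4754 0.0853 0.3283] j [-0.04  -0.062  2.213  0.581  0.26   0.865] F [ 0.4  0.4 -0.3] g 0.001
lin [ 0.056 -0.002  1.   ] of 1.04 | twist [-0.0003  0.0004 -0.0003] deg 0.2 | /k [-0.0003  0.0004 -0.0003]
```

Request:
{"name": "servo_tool", "arguments": {"plan": [{"linear":[0.03,0,0.2],"twist":[0,0,0]},{"linear":[0.06,0,0.4],"twist":[0,0,0]},{"linear":[0.06,0,0.6],"twist":[0,0,0]},{"linear":[0.06,0,0.8],"twist":[0,0,0]},{"linear":[0.06,0,1],"twist":[0,0,0]},{"linear":[0.06,0,1],"twist":[0,0,0]}]}}

```text
clock: 6.08
tool_pos: [0.5506, 0.098, 0.2616]
ee_rot: [-2.836, -0.227, -1.17]
contact_force: [-0.5, 0.6, -0.2]
gripper_width: 0.0004
```

```bash
python3 -c "
from h import *
step(lam(-.007,0,.221),over(45))
from station import arm
s=arm.sense();c=arm.camera('side');cv2.imwrite('pics/s2.png',cv2.resize(c['img'][130:330,180:430],None,fx=3,fy=3,interpolation=2))"
```

```text
clock 6.08 pos [0.5506 0.098  0.2616] j [ 2.000e-03  1.720e-01  2.181e+00  1.467e+00  1.160e-01 -7.000e-03] F [-0.5  0.6 -0.2] g 0.0
lin [-0.011  0.005  0.563] of 1 | twist [-0.0007  0.0004 -0.0001] deg 0.3 | /k [-0.0007  0.0004 -0.0001]
```

View pics/s2.png

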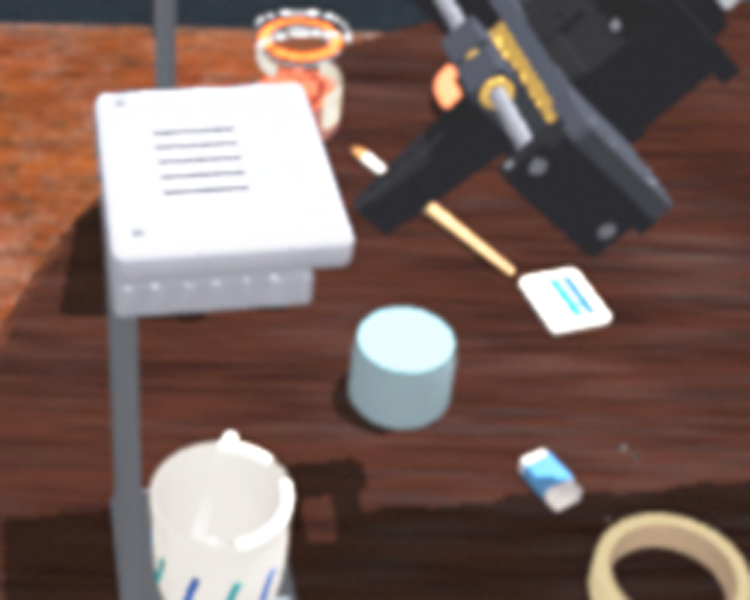

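The side view shows the closed fingers, tilted 45°, just in front of the lip with the tip at about (380,215) in the crop. I'll slide in along the tool axis.

Request:
{"name": "servo_tool", "arguments": {"plan": [{"linear":[0,0,0.1],"twist":[0,0,0]},{"linear":[-0.01,0,0.2],"twist":[0,0,0]},{"linear":[-0.01,0,0.3],"twist":[0,0,0]},{"linear":[-0.01,0,0.4],"twist":[0,0,0]},{"linear":[-0.01,0,0.5],"twist":[0,0,0]},{"linear":[-0.01,0,0.56],"twist":[0,0,0]},{"linear":[-0.01,0,0.56],"twist":[0,0,0]}]}}

```text
clock: 7.0
tool_pos: [0.5889, 0.1046, 0.2224]
ee_rot: [-2.834, -0.229, -1.173]
contact_force: [-0.1, -0.6, -0.2]
gripper_width: 0.0006
```

```bash
python3 -c "
from h import *
step(lam(-.007,0,.235),over(45))
from station import arm
for n in ('side','wrist'):
  c=arm.camera(n);im=c['img'];cv2.imwrite('pics/%s3.png'%n,cv2.resize(im[130:330,180:430],None,fx=3,fy=3,interpolation=2) if n=='side' else im)"
```

```text
clock 7.0 pos [0.5889 0.1046 0.2224] j [ 0.017  0.295  2.152  2.246  0.135 -0.78 ] F [-0.1 -0.6 -0.2] g 0.001
lin [ 0.089  0.006 -0.089] of 1 | twist [-0.0009  0.0001 -0.    ] deg 0.3 | /k [-0.0009  0.0001 -0.    ]
```

View pics/side3.png

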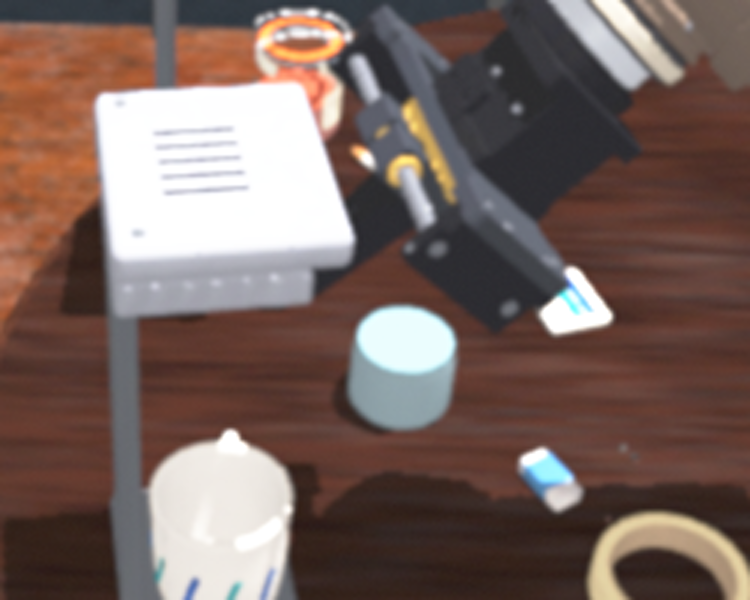

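View pics/wrist3.png

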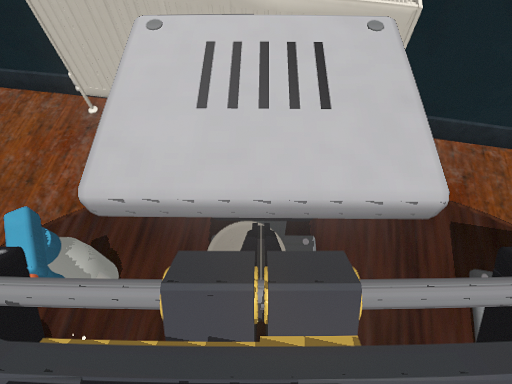

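Both views show the fingers going in under the lip at mid-width, clear of everything. Now I'll raise them straight up.

Request:
{"name": "servo_tool", "arguments": {"plan": [{"linear":[0.03,0,-0.03],"twist":[0,0,0]},{"linear":[0.05,0,-0.05],"twist":[0,0,0]},{"linear":[0.07,0,-0.07],"twist":[0,0,0]},{"linear":[0.09,0,-0.09],"twist":[0,0,0]},{"linear":[0.09,0,-0.09],"twist":[0,0,0]}]}}

```text
clock: 7.72
tool_pos: [0.5884, 0.1045, 0.2356]
ee_rot: [-2.835, -0.229, -1.173]
contact_force: [-0.9, -0.1, -1.0]
gripper_width: 0.0002
```

```bash
python3 -c "
from h import *
step(lam(-.007,0,.241),over(45))"
```

```text
clock 7.72 pos [0.5884 0.1045 0.2356] j [ 0.017  0.271  2.138  1.985  0.115 -0.517] F [-0.9 -0.1 -1. ] g 0.0
lin [ 0.043  0.007 -0.034] of 1 | twist [-0.0008  0.      0.    ] deg 0.3 | /k [-0.0008  0.      0.    ]
```

Request:
{"name": "servo_tool", "arguments": {"plan": [{"linear":[0.015,0,-0.015],"twist":[0,0,0]},{"linear":[0.03,0,-0.03],"twist":[0,0,0]}]}}

```text
clock: 7.98
tool_pos: [0.5881, 0.1044, 0.2399]
ee_rot: [-2.835, -0.229, -1.173]
contact_force: [-0.5, -0.3, -2.0]
gripper_width: 0.0006
```

Request:
{"name": "servo_tool", "arguments": {"plan": [{"linear":[0.015,0,-0.015],"twist":[0,0,0]},{"linear":[0.03,0,-0.03],"twist":[0,0,0]}]}}

```text
clock: 8.22
tool_pos: [0.5867, 0.1042, 0.2424]
ee_rot: [-2.837, -0.229, -1.168]
contact_force: [-1.5, -0.7, -15.1]
gripper_width: 0.0005
```

Request:
{"name": "servo_tool", "arguments": {"plan": [{"linear":[0.01,0,-0.01],"twist":[0,0,0]},{"linear":[0.01,0,-0.01],"twist":[0,0,0]}]}}

```text
clock: 8.48
tool_pos: [0.586, 0.1042, 0.243]
ee_rot: [-2.838, -0.23, -1.165]
contact_force: [-3.1, -1.2, -6.8]
gripper_width: 0.0008
```

```bash
python3 -c "
from h import *
step(lam(-.009,0,.226),over(45))"
```

```text
clock 8.47 pos [0.586  0.1042 0.243 ] j [ 0.017  0.254  2.13   1.724  0.106 -0.256] F [-3.1 -1.2 -6.8] g 0.001
lin [-0.113  0.008  0.128] of 1 | twist [-0.0008  0.0009  0.0001] deg 0.5 | /k [-0.0008  0.0009  0.0001]
```

Request:
{"name": "servo_tool", "arguments": {"plan": [{"linear":[-0.05,0,0.05],"twist":[0,0,0]},{"linear":[-0.1,0,0.1],"twist":[0,0,0]},{"linear":[-0.1,0,0.1],"twist":[0,0,0]},{"linear":[-0.1,0,-0.1],"twist":[0,0,0]},{"linear":[-0.1,0,-0.3],"twist":[0,0,0]},{"linear":[-0.1,0,-0.5],"twist":[0,0,0]},{"linear":[-0.1,0,-0.7],"twist":[0,0,0]},{"linear":[-0.1,0,-0.9],"twist":[0,0,0]},{"linear":[-0.1,0,-1],"twist":[0,0,0]}]}}

```text
clock: 9.6
tool_pos: [0.5093, 0.0911, 0.3089]
ee_rot: [-2.838, -0.23, -1.169]
contact_force: [0.5, 0.0, -0.0]
gripper_width: 0.0006
```

```bash
python3 -c "
from h import *
step(lam(-.16,0,.33),over(45))
from station import arm
s=arm.sense();c=arm.camera('wrist');np.savez('w4.npz',pos=s['tool_pos'],rot=s['ee_rot'],**c);cv2.imwrite('pics/w4.png',c['img'])"
```

```text
clock 9.6 pos [0.5093 0.0911 0.3089] j [-0.019  0.028  2.187  0.706  0.2    0.747] F [ 0.5  0.  -0. ] g 0.001
lin [-0.363 -0.003 -0.658] of 1 | twist [-0.0007  0.0006  0.0002] deg 0.3 | /k [-0.0007  0.0006  0.0002]
```

View pics/w4.png

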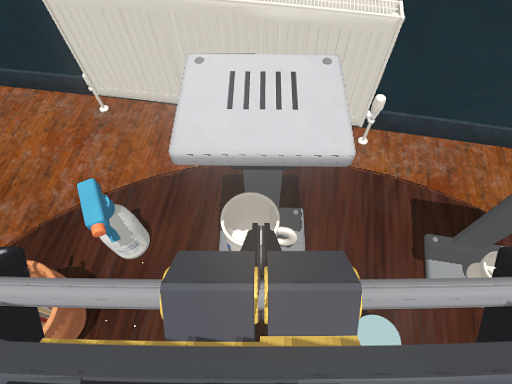

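The fingers are clear and the mug is still on its base. I'll back off, go lower and tilt a little flatter so the camera can see the bar under the lip.

```bash
python3 -c "
from h import *
step(lam(-.18,0,.275),over(38))"
```

```text
clock 9.65 pos [0.509  0.0912 0.3094] j [-0.019  0.027  2.187  0.704  0.201  0.748] F [ 0.1 -0.2  1.7] g 0.0
lin [-0.894 -0.001 -0.404] of 1 | twist [-0.0007  0.02    0.0001] deg 7.2 | /k [-0.0007  0.02    0.0001]
```

Request:
{"name": "servo_tool", "arguments": {"plan": [{"linear":[-0.18,0,-0.08],"twist":[0,0.004,0]},{"linear":[-0.36,0,-0.16],"twist":[0,0.008,0]},{"linear":[-0.54,0,-0.24],"twist":[0,0.012,0]},{"linear":[-0.72,0,-0.32],"twist":[0,0.016,0]},{"linear":[-0.9,0,-0.4],"twist":[0,0.02,0]},{"linear":[-0.9,0,-0.4],"twist":[0,0.02,0]}]}}

```text
clock: 10.4
tool_pos: [0.4178, 0.0761, 0.2744]
ee_rot: [-2.75, -0.222, -1.344]
contact_force: [0.7, -0.2, -1.3]
gripper_width: 0.0006
```

```bash
python3 -c "
from h import *
step(lam(-.18,0,.275),over(38))
from station import arm
s=arm.sense();c=arm.camera('wrist');np.savez('w5.npz',pos=s['tool_pos'],rot=s['ee_rot'],**c);cv2.imwrite('pics/w5.png',c['img'])
cv2.imwrite('pics/w5c.png',cv2.resize(c['img'][80:200,190:350],None,fx=5,fy=5,interpolation=2))"
```

```text
clock 10.4 pos [0.4178 0.0761 0.2744] j [-0.121 -0.057  2.495  2.25   0.289 -0.876] F [ 0.7 -0.2 -1.3] g 0.001
lin [ 0.008 -0.004  0.001] of 1 | twist [-0.0005 -0.0002  0.0001] deg 0.2 | /k [-0.0005 -0.0002  0.0001]
```

View pics/w5.png

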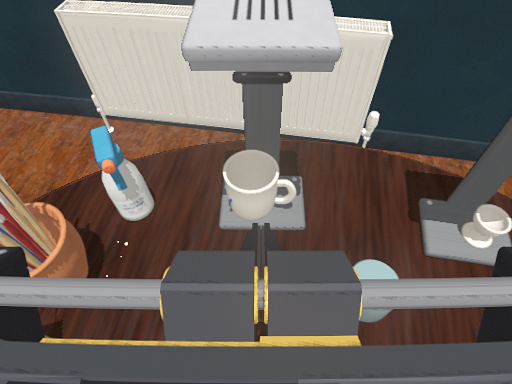

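View pics/w5c.png

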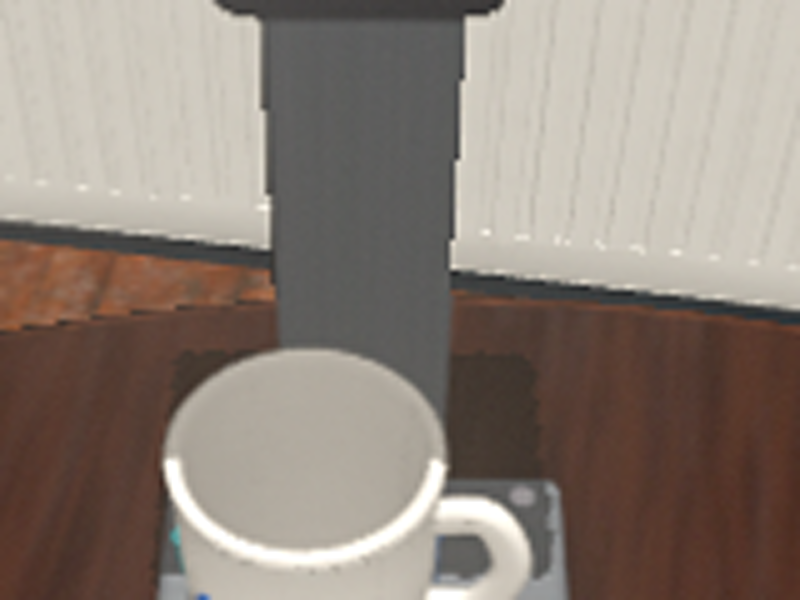

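Run:
```python
from h import *
c=np.load("w5.npz");im=c["img"]
print(im[60:95,262].tolist()); print([im[v,240].tolist() for v in range(60,90)])
T=c["tool_from_camera"];R0=R.from_rotvec(c["rot"]).as_matrix();M=np.eye(4);M[:3,:3]=R0;M[:3,3]=c["pos"];Wc=np.linalg.inv(M@T)
def pr(P): return cv2.projectPoints(np.array(P,float).reshape(-1,1,3),cv2.Rodrigues(Wc[:3,:3])[0],Wc[:3,3],c["camera_matrix"],dist(c))[0].reshape(-1,2)
for z in (.245,.249,.251,.253,.255):
    a=np.linspace(0,2*np.pi,90); P=[lam(.006*np.cos(t),0,z+.006*np.sin(t)) for t in a]
    q=pr(P); print("center z",z,"v range",q[:,1].min().round(1),q[:,1].max().round(1))
print("hood front lip corners 284:",pr([lam(-.025,.065,.284),lam(-.025,-.065,.284)]).round(1))
```

```text
[[130, 129, 130], [126, 125, 125], [126, 125, 126], [132, 131, 132], [131, 130, 131], [133, 131, 131], [131, 130, 130], [132, 130, 131], [131, 130, 130], [131, 130, 131], [129, 127, 129], [109, 107, 109], [71, 72, 74], [66, 66, 67], [67, 67, 69], [71, 73, 74], [76, 76, 78], [71, 72, 73], [67, 67, 69], [66, 67, 68], [65, 65, 68], [65, 63, 67], [62, 63, 65], [69, 68, 71], [85, 86, 86], [95, 97, 96], [94, 93, 92], [93, 93, 92], [94, 94, 94], [94, 93, 93], [94, 93, 93], [95, 95, 94], [93, 94, 93], [92, 93, 92], [92, 93, 92]]
[[135, 133, 134], [129, 127, 129], [129, 127, 128], [133, 131, 133], [133, 130, 133], [134, 131, 133], [132, 131, 133], [130, 130, 132], [131, 130, 131], [132, 131, 132], [129, 128, 130], [111, 109, 110], [74, 74, 75], [79, 80, 82], [71, 71, 73], [77, 79, 81], [78, 80, 81], [73, 74, 76], [72, 73, 75], [72, 73, 74], [69, 71, 73], [67, 70, 72], [62, 63, 64], [159, 170, 175], [196, 207, 212], [192, 203, 209], [190, 201, 208], [189, 201, 206], [190, 201, 207], [191, 202, 207]]
center z 0.245 v range 80.7 93.7
center z 0.249 v range 77.1 90.3
center z 0.251 v range 75.2 88.5
center z 0.253 v range 73.4 86.7
center z 0.255 v range 71.5 84.9
hood front lip corners 284: [[181.3  66.3]
 [339.6  66.5]]
```

```bash
python3 -c "
from station import arm
print(arm.sense()['contact_force']);print(arm.sign_off())"
```

```text
[-1.97336728  0.10543484 -0.33540757]
the job is handed in; nothing more can be done
None
```

The lamp over the mug is switched on. I slid the closed fingers, tilted 45°, in under the front lip of its hood and pushed the switch bar straight up to its stop. Then I lowered the fingers, backed out and handed the job in at about 10.5 s.

- **Position:** the top and wrist cameras agreed on the bar's position to about 1 mm. The side camera put the hood about 8 mm further left, so I relied on the other two.
- **Push:** the downward force on the tool rose from about 2 N to 15 N at the expected height, which is what reaching the hard stop should look like.
- **Bar up after letting go:** in the last wrist picture the bar's lower edge is at row 83. Fully up should give about 85 and down about 94. The 2-row gap, about 1 mm, is on the high side and within calibration error.
- **Rest of the scene:** the mug stood upright on its lamp's base in the last picture. I never went near the mug or the other lamp, but I did not measure the mug's position or view the other lamp's bar again.
- **Contact at hand-in:** the wrist force read about 2 N, slightly above the usual noise of up to about 1.7 N. The gripper was roughly 15 cm clear of the lamp.

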